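Hold the draining basket over the oven dish

ROBOT

A 6-joint arm with a two-finger parallel gripper is mounted at the origin on a cart in front of the work surface, level with it; the furniture and walls round the work are solid. World frame = base frame: x ahead of the robot, y to its left, z up, the work surface at z = 0. Lengths are in m, angles in rad, forces in N, time in s.
With the tool pointing down it reaches from about 0.35 to 0.95 m from the base axis. Payload 17.4 kg.
Tool frame: the origin (TCP) lies at the very end of the fingers, on their centre line; the grasp point (between the pads) lies 19 mm behind it; z points along the fingers, x is the direction in which the jaws open and shut, and the axes are right-handed (so a half turn about z gives the same grasp; the last joint's range is limited). The gripper opens to 93 mm and grips with 3 to 60 N. Pads are 15 mm wide; open, the fingers measure 128 mm over their backs; the gripper's body (75 mm by 188 mm) begins 65 mm behind the grasp point.
Start: joints at [-1.139, 0.116, 1.442, -0, 1.584, -0.038], TCP at [0.306, -0.602, 0.219] pointing down, gripper open.
Joint ranges: [-2.83, 2.83], [-0.83, 2.19], [0.07, 2.5], [-1.14, 4.28], [0.01, 3], [-2.97, 2.97]. Speed limits (rad/s): [1.89, 1.89, 2.22, 3.14, 3.14, 3.14].

INTERFACE

Orientations are given as a unit quaternion [x, y, z, w].
In Python, from rig import ctrl gives the robot as it stands.
- The arm moves only by the tool servo_tool, never from a script. Its argument "increments" is a list of rows, each a list of 2 entries, a list of its own where there are three numbers: the shift along the world's x, y, z in m, then the turn, a rotation vector about the world's x, y, z in rad. A call has exactly 10 rows; each row shifts and turns the commanded pose from where the row before left it; what a row does not reach is not made up. A row lasts 1/12 s, in which the tool goes at most 41.7 mm and 7.16 degrees, less where a joint would pass 70% of its speed; a pose out of reach is approached as far as the arm can. A call is refused whole if a number of a shift passes 0.0417 or a number of a turn 0.125, either way. A call with a gripper value outside its range is refused whole. "claw" is the finger opening in m, from 0 to 0.093, set as the call begins (left out, the last holds). The fingers move at their own pace and stop on an object; "force" is the grip in N (left out, the last holds). Time passes only in rows, so rows that do not move let the fingers close, or fill a call up. It gives the time, the measured TCP pose, the force and the opening at its end, in the units of the state.
- ctrl.observe(): the state, without advancing time (a new reading comes with each control period).
- ctrl.snapshot(name): name is "scene" or "top" or "wrist"; returns (picture, depth): 384x512x3 uint8, red, green, blue; 384x512 float32, m along the optical axis (not along the pixel's ray), 0 where there is no reading.
- ctrl.calibration(name): a dict with "mtx" (3x3 intrinsics, pixels), "R" (3x3) and "t" (3): a world point X has camera coordinates R X + t. Camera axes: x right, y down, z forward; pixel columns grow to the right and rows downward; lengths in m; the calibration is good to about 2 mm. A picture is of the moment at which its call begins: read the wrist's pose just before it. calibration takes no time and is no camera call; for the wrist camera it gives the pose at the moment of the call.
- ctrl.finish_job(): hands the job in, once; it reports no verdict.
The state is a dict: "clock": time; "q": joint angles; "joint_vel": joint speeds; "joint_efforts": joint torques, N m; "tool_pos": TCP position; "orientation": TCP orientation; "ft_force": force on the tool from outside, world axes, zero at the start; "ft_torque": the same for the moment, N m; "gripper_width": opening from 0.0 (shut) to 1.0 (fully open).
Only numpy, scipy, OpenCV 4.12 (cv2) and the standard library are available. Lean on these libraries where they do the work, as an engineer would, in place of code of your own. Each camera call takes 0.05 s, during which the arm holds its last target. There are 200 camera calls.

TASK

The wire draining basket with the washed tomato and lemon in it stands on top of the nested baking tins. Lift it out of the tins with the fruit still in it, carry it over the row of jars and hold it still and level over the empty white oven dish so that it can drip: centred, long side along the dish's long side, its underside two to three centimetres above the dish's rim and never touching the dish. Finish while holding it there - do not put it down or let go - and do not knock or shift the tins, the jars or the dish.

Things in the scene. Friction and masses are not known exactly. Their poses are not given: they have to be found in the camera images.
- basket: Rectangular draining basket of steel wire, 200 mm long (its x) x 130 mm wide (its y), walls 60 mm high, 148 mm high with its bail; about 0.3 kg. Origin at the centre of its underside, z up. It stands in the inner tin with about 10 mm play on each side. A bail of steel wire rises from the middle of both short walls and carries the wooden grip lengthwise above the basket. The basket at a half turn is equally good.
- basket_grip (a point): Centre of the basket's pale wooden grip, 138 mm above the basket's underside: a straight bar 116 mm long (along the basket's x), 16 mm wide (along its y), 22 mm high, with rounded edges. Its underside is 127 mm above the basket's underside and nothing is beside it; the fruit below reaches up to 70 mm above the basket's underside.
- tomato: Red tomato, 65 mm across, 0.12 kg, loose in the basket; it can roll a little. Origin at its underside as first placed.
- lemon: Yellow lemon, 78 x 55 x 56 mm, 0.11 kg, loose in the basket. Origin at its underside as first placed.
- inner_tin: Aluminium baking tin, open at the top, 226 x 156 x 55 mm, walls and floor 3 mm, 0.5 kg; it stands in the outer tin and the basket stands in it. Origin at the centre of its underside, x along its long side.
- outer_tin: Larger aluminium baking tin, open at the top, 252 x 182 x 60 mm, walls and floor 3 mm, 0.8 kg; the lowest of the pile, on the worktop to the left or the right of the row of jars. Origin at the centre of its underside, x along its long side.
- dish: Empty white oven dish, open at the top, 270 mm long (its x) x 190 mm wide (its y) x 55 mm high, walls 7 mm, with a lug on each short side (298 mm over the lugs), 0.95 kg; on the other side of the row of jars from the tins. Origin at the centre of its underside, z up. Either way round is the same.
- dish_rim (a point): Centre of the dish's mouth, at the height of its rim, 55 mm above the dish's underside.
- jam_jar: Jam jar, 65 mm across, 100 mm tall, in the row between the tins and the dish. The row runs away from the robot; its order varies. Origin at the centre of its underside.
- canister: White round canister with wooden lid and knob, 90 mm across, 120 mm tall, in the row. Origin at the centre of its underside.
- spice_jar_1: Spice jar with dark cap, 41 mm across, 105 mm tall, in the row. Origin at the centre of its underside.
- spice_jar_2: Second spice jar with dark cap, 41 mm across, 105 mm tall, in the row. Origin at the centre of its underside.
Things that resemble listed ones, but are neither listed nor needed, are in the scene too. Leave any black, green or turquoise look-alike of the tomato alone.

How it is judged:
By the outcome, as a careful person would: the job done as asked, in the order asked, and still so for the second after the job is handed in, while the arm keeps its last pose, push and grip.
It also fails if it takes over 45 s, if anything falls off the work surface, if the arm or the gripper's body presses on something with over 40 N, if the wrist force passes 120 N, or if a joint passes its speed limit or range.

## Working session

There is one attempt and no reset: what is moved stays moved. The work goes in short steps, Python scripts to look and compute and a tool call to move; the robot and the scene stay as the last step left them, time stands still between calls to the robot, and variables do not carry over. Pictures are saved under pics/ and viewed, about 8 in all and at most 12, crops included, and the job is handed in when it is done.

Besides the shell and the picture viewer there is one more tool, called after ">>>" as name(argument=value, ...) on one line, values as JSON. servo_tool: Moves the arm, as the interface text tells. Its arguments: {"type":"object","properties":{"increments":{"type":"array","items":{"type":"array"}},"claw":{"type":"number"},"force":{"type":"number"}},"required":["increments"]}

```bash
mkdir -p pics; cat > h.py <<'E'
import numpy as np, cv2
from rig import ctrl
def snap(n,f):
    c=ctrl.calibration(n); im,d=ctrl.snapshot(n)
    cv2.imwrite(f'pics/{f}.png',im[:,:,::-1]); np.savez(f'{f}.npz',im=im,d=d,K=c['mtx'],R=c['R'],t=c['t'])
    return im,d
def cloud(f):
    z=np.load(f+'.npz'); d=z['d']; v,u=np.indices(d.shape)
    p=np.linalg.inv(z['K'])@np.stack([u*d,v*d,d]).reshape(3,-1)
    P=(z['R'].T@(p-np.array(z['t']).reshape(3,1))).T.reshape(*d.shape,3); P[d==0]=np.nan
    return P,z['im']
E
python3 - <<'E'
from h import *
a,_=snap('top','top0'); snap('scene','scene0')
print(ctrl.observe())
E
```

```text
{'clock': 0.1, 'q': array([-1.13879755e+00,  1.16419320e-01,  1.44218963e+00, -3.26620843e-06,
        1.58400467e+00, -3.78155612e-02]), 'joint_vel': array([-5.44099588e-05, -1.59727112e-03, -3.63198415e-03,  2.00136310e-03,
       -8.12390938e-04, -6.90297797e-04]), 'joint_efforts': array([ 3.29563947e-03, -7.22895741e+01, -6.23864865e+01,  7.82626541e-02,
        2.27135658e-02, -5.38103143e-05]), 'tool_pos': array([ 0.30549135, -0.60170769,  0.2179971 ]), 'orientation': array([ 8.52267661e-01, -5.23105701e-01, -4.25568187e-04, -2.81936018e-04]), 'ft_force': array([ 0.72702733, -0.99031916, -0.27633173]), 'ft_torque': array([ 0.01377459, -0.01352289,  0.02001918]), 'gripper_width': 1.000325159473214}
```

View pics/top0.png

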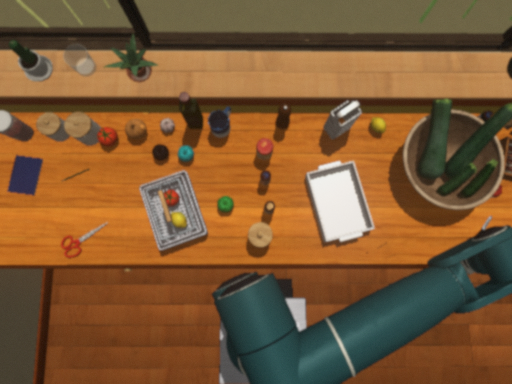

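View pics/scene0.png

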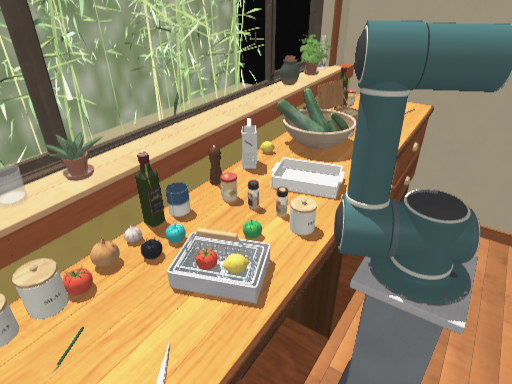

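The tins, with the basket inside, are at about (173,212) in the top view. The row is the jam jar (264,146), spice jars (265,177) and (269,207), and canister (260,235). The dish is at (340,202). The tomato lookalikes are at (160,152), (186,154) and (225,204).

```bash
python3 - <<'E'
from h import *
P,im=cloud('top0')
c=im[160:260,125:225]; cv2.imwrite('pics/crop1.png',cv2.resize(c[:,:,::-1],(700,700),interpolation=cv2.INTER_CUBIC))
X,Y,Z=P[...,0],P[...,1],P[...,2]
def rect(m,n):
    m=m.astype(np.uint8); k,l,s,_=cv2.connectedComponentsWithStats(m); i=1+np.argmax(s[1:,4]); q=P[l==i]
    print(n,len(q),'med',np.median(q,0).round(4),cv2.minAreaRect(q[:,:2].astype(np.float32)), 'z',np.percentile(q[:,2],[5,50,95]).round(3))
v,u=np.indices(Z.shape)
box=lambda a,b,c,d:(u>=a)&(u<b)&(v>=c)&(v<d)
D=box(295,385,150,255); rect(D&(Z>.04)&(Z<.07),'dishrim'); rect(D&(Z>.02),'dish')
T=box(130,215,165,258); rect(T&(Z>.045)&(Z<.09),'tinrim'); rect(T&(Z>.02),'tin'); rect(T&(Z>.115),'grip')
for n,b in dict(jam=(250,280,130,162),s1=(255,280,166,190),s2=(260,280,196,216),can=(240,280,217,255)).items():
    rect(box(*b)&(Z>.06),n)
E
```

```text
dishrim 712 med [ 0.514  -0.2927  0.0521] ((0.5126615166664124, -0.2900599241256714), (0.2970065176486969, 0.19125519692897797), 14.631379127502441) z [0.044 0.052 0.058]
dish 908 med [ 0.5237 -0.2982  0.0507] ((0.5126331448554993, -0.289933443069458), (0.29700618982315063, 0.19150662422180176), 14.62475872039795) z [0.025 0.051 0.057]
tinrim 1102 med [0.4827 0.3663 0.059 ] ((0.4787352681159973, 0.3416164517402649), (0.25790292024612427, 0.1894378364086151), 19.910531997680664) z [0.048 0.059 0.069]
tin 2050 med [0.4826 0.3444 0.0582] ((0.4787352681159973, 0.3416164517402649), (0.25790292024612427, 0.1894378364086151), 19.910531997680664) z [0.028 0.058 0.153]
grip 192 med [0.4768 0.347  0.1534] ((0.4827721416950226, 0.34953057765960693), (0.15737983584403992, 0.017081210389733315), 18.549060821533203) z [0.13  0.153 0.159]
jam 250 med [ 0.7085 -0.0033  0.0976] ((0.7108469605445862, -0.003590784966945648), (0.06263893842697144, 0.06157155707478523), 44.260719299316406) z [0.072 0.098 0.104]
s1 113 med [ 0.5964 -0.0066  0.1039] ((0.5992226004600525, -0.0070643071085214615), (0.039233237504959106, 0.03861672803759575), 53.57563781738281) z [0.069 0.104 0.108]
s2 108 med [ 0.4823 -0.0208  0.1042] ((0.4848722815513611, -0.020853374153375626), (0.039335329085588455, 0.0366620235145092), 0.4965367615222931) z [0.085 0.104 0.108]
can 484 med [0.3812 0.0121 0.1013] ((0.3814519941806793, 0.011971011757850647), (0.08632317185401917, 0.08685789257287979), 0.3141733407974243) z [0.096 0.101 0.111]
```

View pics/crop1.png

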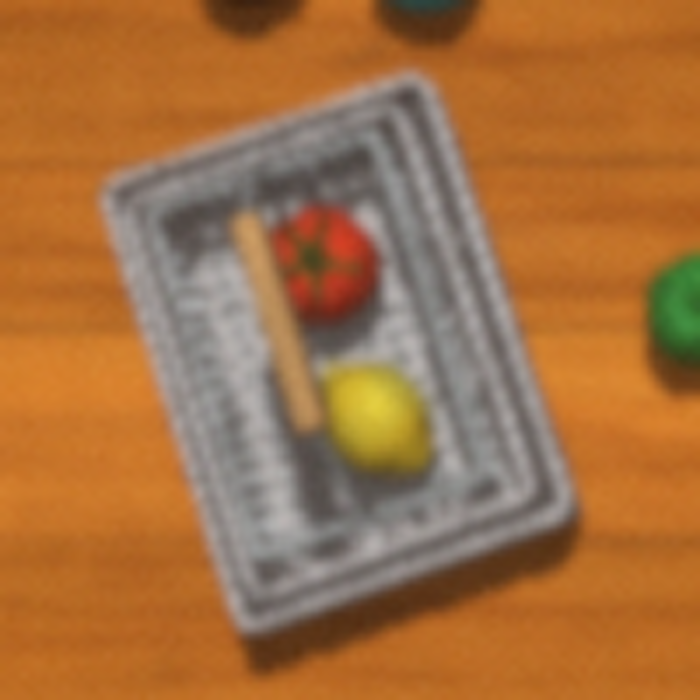

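The crop confirms it: this is the only basket, with a pale grip, a red tomato and a yellow lemon. The grip's centre is near (0.478, 0.348), with its axis about 19° from world x. I'm moving above it now.

>>> servo_tool(increments=[[[0.002, 0.01, 0.006], [0, 0, 0]], [[0.004, 0.02, 0.008], [0, 0, -0.005]], [[0.006, 0.03, 0.008], [0, 0, -0.005]], [[0.006, 0.032, 0.008], [0, 0, -0.005]], [[0.006, 0.032, 0.008], [0, 0, -0.005]], [[0.006, 0.032, 0.008], [0, 0, -0.005]], [[0.006, 0.032, 0.008], [0, 0, -0.005]], [[0.006, 0.032, 0.008], [0, 0, -0.005]], [[0.006, 0.032, 0.008], [0, 0, -0.005]], [[0.006, 0.032, 0.008], [0, 0, -0.005]]], claw=0.093)

```text
clock: 0.93
tool_pos: [0.3593, -0.3157, 0.2973]
orientation: [0.84, -0.542, 0.0, -0.0]
ft_force: [0.4, -0.0, 0.6]
gripper_width: 1.001
```

>>> servo_tool(increments=[[[0.006, 0.034, 0], [0, 0, -0.005]], [[0.006, 0.034, 0], [0, 0, -0.005]], [[0.006, 0.034, 0], [0, 0, -0.005]], [[0.006, 0.034, 0], [0, 0, -0.005]], [[0.006, 0.034, 0], [0, 0, -0.005]], [[0.006, 0.034, 0], [0, 0, -0.005]], [[0.006, 0.034, 0], [0, 0, -0.005]], [[0.006, 0.034, 0], [0, 0, -0.005]], [[0.006, 0.034, 0], [0, 0, -0.005]], [[0.006, 0.034, 0], [0, 0, -0.005]]])

```text
clock: 1.77
tool_pos: [0.4188, 0.0242, 0.2971]
orientation: [0.826, -0.563, 0.0, -0.0]
ft_force: [0.3, -1.2, -0.3]
gripper_width: 0.997
```

>>> servo_tool(increments=[[[0.006, 0.034, 0], [0, 0, -0.005]], [[0.006, 0.034, 0], [0, 0, -0.005]], [[0.006, 0.034, 0], [0, 0, -0.005]], [[0.006, 0.034, 0], [0, 0, -0.005]], [[0.006, 0.034, 0], [0, 0, -0.005]], [[0.006, 0.034, 0], [0, 0, -0.005]], [[0.006, 0.034, 0], [0, 0, -0.005]], [[0.004, 0.034, 0], [0, 0, -0.005]], [[0.003, 0.025, 0], [0, 0, -0.005]], [[0.001, 0.01, 0], [0, 0, 0]]])

```text
clock: 2.6
tool_pos: [0.4687, 0.3319, 0.2962]
orientation: [0.814, -0.581, -0.0, 0.0]
ft_force: [-0.7, -0.4, -0.1]
gripper_width: 0.997
```

```bash
python3 - <<'E'
from h import *
snap('wrist','w1'); o=ctrl.observe(); print(o['clock'],o['tool_pos'],o['orientation'],o['ft_force'],o['q'])
def grip(f,vis=False):
    P,im=cloud(f); h=cv2.cvtColor(im,cv2.COLOR_RGB2HSV)
    m=(P[...,2]>.13)&(P[...,2]<.165)&(h[...,1]>60)&(np.hypot(P[...,0]-.48,P[...,1]-.347)<.12)
    q=P[m]; print(f,len(q),q.mean(0),np.median(q[:,2]),cv2.minAreaRect(q[:,:2].astype(np.float32)))
grip('top0'); grip('w1')
E
```

```text
2.65 [0.46884258 0.33187132 0.29607704] [ 8.14270406e-01 -5.80485444e-01 -4.51830070e-04  3.88397273e-04] [-0.19779964  0.8906197  -0.66586362] [ 5.71278697e-01 -1.12144851e-01  1.54603184e+00  5.56149115e-04
  1.70876231e+00  1.81000461e+00]
top0 173 [0.47946489 0.34702739 0.15296229] 0.153931463240723 ((0.4811169505119324, 0.34897518157958984), (0.12040578573942184, 0.017081210389733315), 18.549060821533203)
w1 1627 [0.48346687 0.3485235  0.15387331] 0.15410992268501544 ((0.480621337890625, 0.34767186641693115), (0.11553320288658142, 0.01601915992796421), 19.674602508544922)
```

View pics/w1.png

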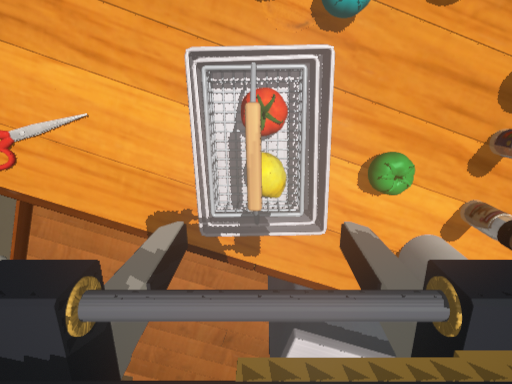

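The wrist view gives the grip at (0.4806, 0.3477), size 115.5 × 16.0 mm, top at z 0.154 and axis 19.7°. This matches the stated sizes. I need +12 mm in x, +16 mm in y, +0.011 rad about z, and then 172 mm down.

>>> servo_tool(increments=[[[0.004, 0.005, 0], [0, 0, 0.004]], [[0.004, 0.005, -0.01], [0, 0, 0.004]], [[0.004, 0.006, -0.02], [0, 0, 0.003]], [[0, 0, -0.025], [0, 0, 0]], [[0, 0, -0.025], [0, 0, 0]], [[0, 0, -0.025], [0, 0, 0]], [[0, 0, -0.025], [0, 0, 0]], [[0, 0, -0.02], [0, 0, 0]], [[0, 0, -0.015], [0, 0, 0]], [[0, 0, -0.007], [0, 0, 0]]])

```text
clock: 3.48
tool_pos: [0.4812, 0.3439, 0.1223]
orientation: [0.817, -0.577, -0.0, 0.001]
ft_force: [0.3, 0.2, -0.6]
gripper_width: 1.0
```

>>> servo_tool(increments=[[[0, 0, 0], [0, 0, 0]], [[0, 0, 0], [0, 0, 0]], [[0, 0, 0], [0, 0, 0]], [[0, 0, 0], [0, 0, 0]], [[0, 0, 0], [0, 0, 0]], [[0, 0, 0], [0, 0, 0]], [[0, 0, 0], [0, 0, 0]], [[0, 0, 0], [0, 0, 0]], [[0, 0, 0], [0, 0, 0]], [[0, 0, 0], [0, 0, 0]]], claw=0.05, force=10)

```text
clock: 4.32
tool_pos: [0.4815, 0.3452, 0.1246]
orientation: [0.817, -0.577, -0.0, 0.0]
ft_force: [-0.7, -0.8, 0.2]
gripper_width: 0.54
```

```bash
python3 - <<'E'
from h import *
snap('wrist','w2'); o=ctrl.observe(); print(o['clock'],o['tool_pos'],o['orientation'],o['ft_force'],o['gripper_width'])
E
```

```text
4.3667 [0.48155823 0.34511771 0.12463818] [ 8.16772333e-01 -5.76960099e-01 -1.13128031e-05  6.95879552e-06] [-0.18997781 -0.19527933  1.0702399 ] 0.5329572513441972
```

View pics/w2.png

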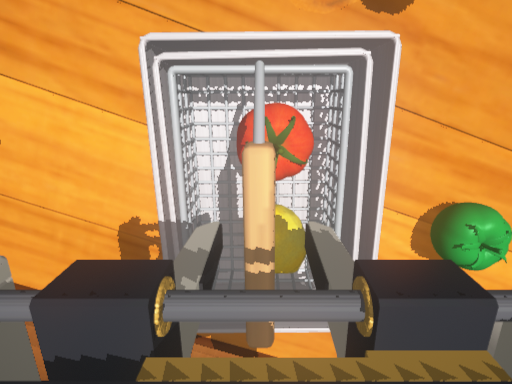

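The fingers straddle the grip, with its bar at column 259 and the finger midpoint near 263. I'm nudging 2.5 mm to centre, then closing.

>>> servo_tool(increments=[[[-0.001, 0.0025, 0], [0, 0, 0]], [[0, 0, 0], [0, 0, 0]], [[0, 0, 0], [0, 0, 0]], [[0, 0, 0], [0, 0, 0]], [[0, 0, 0], [0, 0, 0]], [[0, 0, 0], [0, 0, 0]], [[0, 0, 0], [0, 0, 0]], [[0, 0, 0], [0, 0, 0]], [[0, 0, 0], [0, 0, 0]], [[0, 0, 0], [0, 0, 0]]], claw=0.022)

```text
clock: 5.2
tool_pos: [0.4806, 0.3476, 0.1246]
orientation: [0.817, -0.577, -0.0, 0.0]
ft_force: [-0.1, -0.8, -0.9]
gripper_width: 0.236
```

>>> servo_tool(increments=[[[0, 0, 0], [0, 0, 0]], [[0, 0, 0], [0, 0, 0]], [[0, 0, 0], [0, 0, 0]], [[0, 0, 0], [0, 0, 0]], [[0, 0, 0], [0, 0, 0]], [[0, 0, 0], [0, 0, 0]], [[0, 0, 0], [0, 0, 0]], [[0, 0, 0], [0, 0, 0]], [[0, 0, 0], [0, 0, 0]], [[0, 0, 0], [0, 0, 0]]], claw=0.0, force=45)

```text
clock: 6.03
tool_pos: [0.4805, 0.3476, 0.1246]
orientation: [0.817, -0.577, -0.0, 0.0]
ft_force: [0.2, -1.9, -2.0]
gripper_width: 0.168
```

>>> servo_tool(increments=[[[0, 0, 0.001], [0, 0, 0]], [[0, 0, 0.002], [0, 0, 0]], [[0, 0, 0.002], [0, 0, 0]], [[0, 0, 0.003], [0, 0, 0]], [[0, 0, 0.003], [0, 0, 0]], [[0, 0, 0.003], [0, 0, 0]], [[0, 0, 0.002], [0, 0, 0]], [[0, 0, 0.002], [0, 0, 0]], [[0, 0, 0.001], [0, 0, 0]], [[0, 0, 0], [0, 0, 0]]])

```text
clock: 6.87
tool_pos: [0.4806, 0.3477, 0.1439]
orientation: [0.817, -0.577, 0.0, -0.0]
ft_force: [0.3, 0.6, -4.9]
gripper_width: 0.17
```

```bash
python3 - <<'E'
from h import *
snap('wrist','w3'); snap('scene','s3'); o=ctrl.observe(); print(o['clock'],o['tool_pos'],o['orientation'],o['ft_force'],o['ft_torque'],o['gripper_width'])
a=cv2.imread('pics/w3.png'); b=cv2.imread('pics/s3.png')[200:320,140:300]
cv2.imwrite('pics/c3.png',np.vstack([a[:300,100:500],cv2.resize(b,(400,300))]))
E
```

```text
6.9667 [0.48054019 0.34759441 0.14356327] [ 8.16779940e-01 -5.76949327e-01 -1.04466494e-05  4.71084328e-05] [-0.47048363 -0.48660199 -6.21958457] [-0.01442003  0.04642586 -0.05662321] 0.16934226941112066
```

View pics/c3.png

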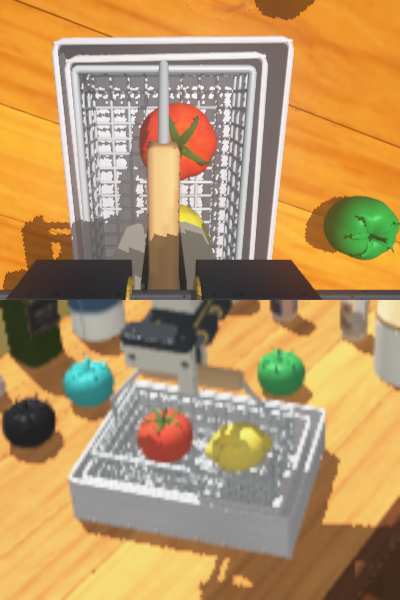

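The wrist force of 5–6 N matches the basket plus fruit, and only the basket rose; the tins stayed. Lifting to carrying height.

>>> servo_tool(increments=[[[0, 0, 0.002], [0, 0, 0]], [[0, 0, 0.003], [0, 0, 0]], [[0, 0, 0.004], [0, 0, 0]], [[0, 0, 0.006], [0, 0, 0]], [[0, 0, 0.008], [0, 0, 0]], [[0, 0, 0.01], [0, 0, 0]], [[0, 0, 0.011], [0, 0, 0]], [[0, 0, 0.011], [0, 0, 0]], [[0, 0, 0.011], [0, 0, 0]], [[0, 0, 0.011], [0, 0, 0]]])

```text
clock: 7.8
tool_pos: [0.4806, 0.3476, 0.2222]
orientation: [0.817, -0.577, 0.0, -0.0]
ft_force: [-0.1, 0.8, -5.8]
gripper_width: 0.168
```

>>> servo_tool(increments=[[[0, 0, 0.011], [0, 0, 0]], [[0, 0, 0.011], [0, 0, 0]], [[0, 0, 0.011], [0, 0, 0]], [[0, 0, 0.011], [0, 0, 0]], [[0, 0, 0.01], [0, 0, 0]], [[0, 0, 0.009], [0, 0, 0]], [[0, -0.001, 0.007], [0, 0, 0]], [[0, -0.002, 0.005], [0, 0, 0]], [[0, -0.003, 0.003], [0, 0, 0]], [[0, -0.004, 0.002], [0, 0, 0]]])

```text
clock: 8.63
tool_pos: [0.4806, 0.3374, 0.3008]
orientation: [0.817, -0.577, -0.0, 0.0]
ft_force: [-0.2, 0.1, -5.1]
gripper_width: 0.168
```

>>> servo_tool(increments=[[[0, -0.005, 0], [0, 0, 0]], [[0, -0.006, 0], [0, 0, 0]], [[0, -0.007, 0], [0, 0, 0]], [[0, -0.008, 0], [0, 0, 0]], [[0, -0.009, 0], [0, 0, 0]], [[0.001, -0.01, 0], [0, 0, 0]], [[0.001, -0.011, 0], [0, 0, -0.002]], [[0.001, -0.012, 0], [0, 0, -0.002]], [[0.001, -0.012, 0], [0, 0, -0.002]], [[0.001, -0.012, 0], [0, 0, -0.002]]])

```text
clock: 9.47
tool_pos: [0.4857, 0.2442, 0.3007]
orientation: [0.814, -0.58, 0.0, -0.0]
ft_force: [-0.1, -0.1, -6.0]
gripper_width: 0.174
```

>>> servo_tool(increments=[[[0.001, -0.012, 0], [0, 0, -0.003]], [[0.001, -0.012, 0], [0, 0, -0.003]], [[0.001, -0.012, 0], [0, 0, -0.003]], [[0.001, -0.012, 0], [0, 0, -0.003]], [[0.001, -0.012, 0], [0, 0, -0.003]], [[0.001, -0.012, 0], [0, 0, -0.003]], [[0.001, -0.012, 0], [0, 0, -0.003]], [[0.001, -0.012, 0], [0, 0, -0.003]], [[0.001, -0.012, 0], [0, 0, -0.003]], [[0.001, -0.012, 0], [0, 0, -0.003]]])

```text
clock: 10.3
tool_pos: [0.4956, 0.1244, 0.3007]
orientation: [0.806, -0.592, 0.0, -0.0]
ft_force: [-0.3, 0.7, -4.8]
gripper_width: 0.168
```

```bash
python3 - <<'E'
from h import *
snap('scene','s4'); o=ctrl.observe(); print(o['clock'],o['tool_pos'],o['orientation'],o['ft_force'],o['ft_torque'],o['gripper_width'])
E
```

```text
10.35 [0.49582294 0.12282066 0.30072702] [ 8.05245200e-01 -5.92941734e-01  3.86194868e-04  3.45462126e-04] [ 0.14596234  0.35684897 -5.18836693] [0.15623692 0.07305283 0.02771766] 0.17041622813519608
```

View pics/s4.png

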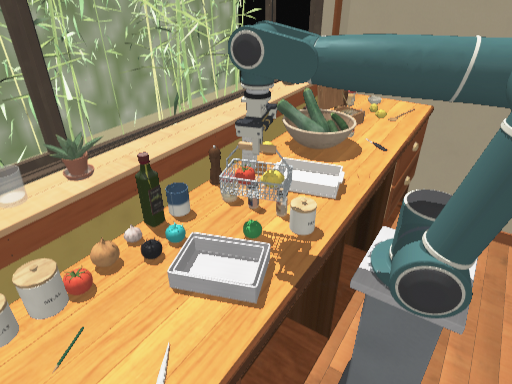

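The basket is level in the scene view, with the fruit in it, and the tins haven't moved. Its underside is at about 0.18, clear of the 0.12 jars. Continuing.

>>> servo_tool(increments=[[[0.0005, -0.006, 0], [0, 0, -0.002]], [[0.0005, -0.009, 0], [0, 0, -0.002]], [[0.0005, -0.012, 0], [0, 0, -0.002]], [[0.0005, -0.012, 0], [0, 0, -0.002]], [[0.0005, -0.012, 0], [0, 0, -0.002]], [[0.0005, -0.012, 0], [0, 0, -0.002]], [[0.0005, -0.012, 0], [0, 0, -0.002]], [[0.0005, -0.012, 0], [0, 0, -0.002]], [[0.0005, -0.012, 0], [0, 0, -0.002]], [[0.0005, -0.012, 0], [0, 0, -0.002]]])

```text
clock: 11.18
tool_pos: [0.5006, 0.0133, 0.3007]
orientation: [0.8, -0.601, 0.0, -0.0]
ft_force: [0.6, 0.3, -5.7]
gripper_width: 0.171
```

>>> servo_tool(increments=[[[0.0005, -0.012, 0], [0, 0, -0.002]], [[0.0005, -0.012, 0], [0, 0, -0.002]], [[0.0005, -0.012, 0], [0, 0, -0.002]], [[0.0005, -0.012, 0], [0, 0, -0.002]], [[0.0005, -0.012, 0], [0, 0, -0.002]], [[0.0005, -0.012, 0], [0, 0, -0.002]], [[0.0005, -0.012, 0], [0, 0, -0.002]], [[0.0005, -0.012, 0], [0, 0, -0.002]], [[0.0005, -0.012, 0], [0, 0, -0.002]], [[0.0005, -0.012, 0], [0, 0, -0.002]]])

```text
clock: 12.02
tool_pos: [0.5056, -0.1066, 0.3006]
orientation: [0.794, -0.608, 0.0, -0.0]
ft_force: [0.5, 1.3, -6.9]
gripper_width: 0.17
```

>>> servo_tool(increments=[[[0.0005, -0.012, 0], [0, 0, -0.002]], [[0.0005, -0.012, 0], [0, 0, -0.002]], [[0.0005, -0.012, 0], [0, 0, -0.002]], [[0.0005, -0.012, 0], [0, 0, -0.002]], [[0.0005, -0.012, 0], [0, 0, -0.002]], [[0.0005, -0.012, 0], [0, 0, 0]], [[0.0005, -0.012, 0], [0, 0, 0]], [[0.0005, -0.012, 0], [0, 0, 0]], [[0.0005, -0.011, 0], [0, 0, 0]], [[0.0005, -0.01, 0], [0, 0, 0]]])

```text
clock: 12.85
tool_pos: [0.5106, -0.2236, 0.3006]
orientation: [0.791, -0.612, -0.0, 0.0]
ft_force: [0.4, -0.9, -5.2]
gripper_width: 0.166
```

>>> servo_tool(increments=[[[0.0005, -0.009, 0], [0, 0, 0]], [[0.0005, -0.008, 0], [0, 0, 0]], [[0, -0.007, 0], [0, 0, 0]], [[0, -0.006, 0], [0, 0, 0]], [[0, -0.005, 0], [0, 0, 0]], [[0, -0.004, 0], [0, 0, 0]], [[0, -0.003, 0], [0, 0, 0]], [[0, -0.002, 0], [0, 0, 0]], [[0, -0.001, 0], [0, 0, 0]], [[0, 0, 0], [0, 0, 0]]])

```text
clock: 13.68
tool_pos: [0.5116, -0.2674, 0.3006]
orientation: [0.791, -0.612, -0.0, -0.0]
ft_force: [0.2, 0.7, -5.6]
gripper_width: 0.168
```

```bash
python3 - <<'E'
from h import *
snap('wrist','w5'); snap('top','t5'); o=ctrl.observe(); print(o['clock'],o['tool_pos'],o['orientation'],o['ft_force'],o['ft_torque'],o['gripper_width'],o['q'])
q=o['orientation']; print(np.degrees(2*np.arctan2(q[1],q[0]))+90)
for f in('w5','t5'):
    P,im=cloud(f); X,Y,Z=[P[...,i] for i in range(3)]
    m=(Z>.046)&(Z<.065)&(abs(X-.5126)<.17)&(abs(Y+.29)<.14)
    print(f,m.sum(),cv2.minAreaRect(P[m][:,:2].astype(np.float32)))
    m=(Z>.17)&(Z<.26)&(abs(X-.5126)<.16)&(abs(Y+.29)<.13)&(np.hypot(X-.513,Y+.29)<.14)
    print(f,'basket',m.sum(),cv2.minAreaRect(P[m][:,:2].astype(np.float32)),np.percentile(Z[m],[1,99]))
cv2.imwrite('pics/c5.png',np.vstack([cv2.imread('pics/w5.png')[:300],cv2.resize(cv2.imread('pics/t5.png')[130:270,230:400],(512,290))]))
E
```

```text
13.7833 [ 0.51160285 -0.26720556  0.3007064 ] [ 7.90655194e-01 -6.12261676e-01  4.39161197e-05 -4.85286740e-05] [-0.43693319  0.20890631 -5.26823609] [ 0.07065687 -0.0347982  -0.02224983] 0.17102931410413147 [-5.25560025e-01 -1.06744560e-01  1.53366461e+00  8.53982804e-05
  1.71457264e+00  7.92288103e-01]
14.493565542492803
w5 2272 ((0.5212140083312988, -0.28296563029289246), (0.2791193127632141, 0.19046176970005035), 11.265608787536621)
w5 basket 17028 ((0.5123025178909302, -0.2670605182647705), (0.19842293858528137, 0.1320706009864807), 14.633012771606445) [0.18325198 0.2426175 ]
t5 170 ((0.5612896680831909, -0.2735155522823334), (0.19557099044322968, 0.18502108752727509), 15.257381439208984)
t5 basket 641 ((0.5114859938621521, -0.26439785957336426), (0.20458705723285675, 0.12955628335475922), 16.543676376342773) [0.17986517 0.24552153]
```

View pics/c5.png

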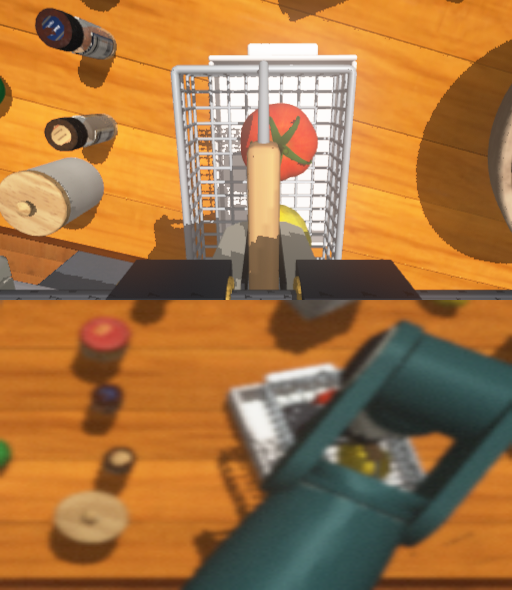

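The wrist cloud puts the basket at (0.5123, −0.2671), size 198 × 132 mm and angle 14.6°. The dish is at (0.5126, −0.2900), also at 14.6°. Next is 23 mm in −y, then 102 mm down to put the underside at about 0.080.

>>> servo_tool(increments=[[[0.0005, -0.001, 0], [0, 0, 0.002]], [[0, -0.002, 0], [0, 0, 0]], [[0, -0.003, 0], [0, 0, 0]], [[0, -0.004, 0], [0, 0, 0]], [[0, -0.004, 0], [0, 0, 0]], [[0, -0.004, -0.001], [0, 0, 0]], [[0, -0.003, -0.002], [0, 0, 0]], [[0, -0.002, -0.003], [0, 0, 0]], [[0, 0, -0.004], [0, 0, 0]], [[0, 0, -0.005], [0, 0, 0]]])

```text
clock: 14.62
tool_pos: [0.512, -0.2905, 0.2852]
orientation: [0.791, -0.612, -0.0, -0.0]
ft_force: [0.4, 0.1, -6.2]
gripper_width: 0.167
```

>>> servo_tool(increments=[[[0, 0, -0.006], [0, 0, 0]], [[0, 0, -0.007], [0, 0, 0]], [[0, 0, -0.007], [0, 0, 0]], [[0, 0, -0.007], [0, 0, 0]], [[0, 0, -0.007], [0, 0, 0]], [[0, 0, -0.006], [0, 0, 0]], [[0, 0, -0.005], [0, 0, 0]], [[0, 0, -0.004], [0, 0, 0]], [[0, 0, -0.002], [0, 0, 0]], [[0, 0, -0.001], [0, 0, 0]]])

```text
clock: 15.45
tool_pos: [0.512, -0.2904, 0.2334]
orientation: [0.791, -0.612, -0.0, 0.0]
ft_force: [-0.7, 0.3, -5.3]
gripper_width: 0.167
```

>>> servo_tool(increments=[[[0, 0, -0.001], [0, 0, 0]], [[0, 0, -0.003], [0, 0, 0]], [[0, 0, -0.005], [0, 0, 0]], [[0, 0, -0.006], [0, 0, 0]], [[0, 0, -0.006], [0, 0, 0]], [[0, 0, -0.006], [0, 0, 0]], [[0, 0, -0.004], [0, 0, 0]], [[0, 0, -0.003], [0, 0, 0]], [[0, 0, -0.001], [0, 0, 0]], [[0, 0, 0], [0, 0, 0]]])

```text
clock: 16.28
tool_pos: [0.512, -0.2904, 0.1984]
orientation: [0.791, -0.612, -0.0, 0.0]
ft_force: [0.0, -0.2, -6.0]
gripper_width: 0.171
```

```bash
python3 - <<'E'
from h import *
snap('wrist','w6'); snap('scene','s6'); o=ctrl.observe(); print(o['clock'],o['tool_pos'],o['orientation'],o['ft_force'],o['ft_torque'],o['gripper_width'])
P,im=cloud('w6'); X,Y,Z=[P[...,i] for i in range(3)]
R=np.hypot(X-.513,Y+.29)
m=(Z>.126)&(Z<.145)&(R<.14); print('basket rim',m.sum(),cv2.minAreaRect(P[m][:,:2].astype(np.float32)),np.percentile(Z[m],[2,50,98]))
m=(Z>.07)&(Z<.145)&(R<.125)
# plane fit of basket floor wires
f=P[(Z>.07)&(Z<.092)&(R<.1)]
A=np.c_[f[:,:2]-[.513,-.29],np.ones(len(f))]; print('floor',len(f),np.linalg.lstsq(A,f[:,2],rcond=None)[0])
d=(Z>.048)&(Z<.064)&(R<.18); print('dishrim seen',d.sum(),np.median(Z[d]),P[d].min(0),P[d].max(0))
# dish edges in dish frame
a=np.radians(14.63); e=np.array([[np.cos(a),np.sin(a)],[-np.sin(a),np.cos(a)]])
L=(P[d][:,:2]-[.5126,-.29])@e.T; print('dish frame',np.percentile(L,[.5,99.5],axis=0))
cv2.imwrite('pics/c6.png',np.vstack([cv2.imread('pics/w6.png')[:300],cv2.resize(cv2.imread('pics/s6.png')[110:250,190:380],(512,300))]))
E
```

```text
16.3833 [ 0.51214622 -0.29040579  0.19888323] [ 7.91228360e-01 -6.11520782e-01  1.23988683e-04 -2.52749475e-05] [-0.82549052 -0.13281404 -6.04673881] [ 0.05127485  0.04054143 -0.03387879] 0.1705141099124645
basket rim 7245 ((0.5327586531639099, -0.284592866897583), (0.1568683534860611, 0.1321389526128769), 14.725446701049805) [0.12680819 0.13793283 0.14032885]
floor 5248 [-0.00223326 -0.00130735  0.08283553]
dishrim seen 5213 0.05341409733234614 [ 0.39035919 -0.41016091  0.04800546] [ 0.66601118 -0.16784084  0.05678917]
dish frame [[-0.09825183 -0.09672094]
 [ 0.14723458  0.09231573]]
```

View pics/c6.png

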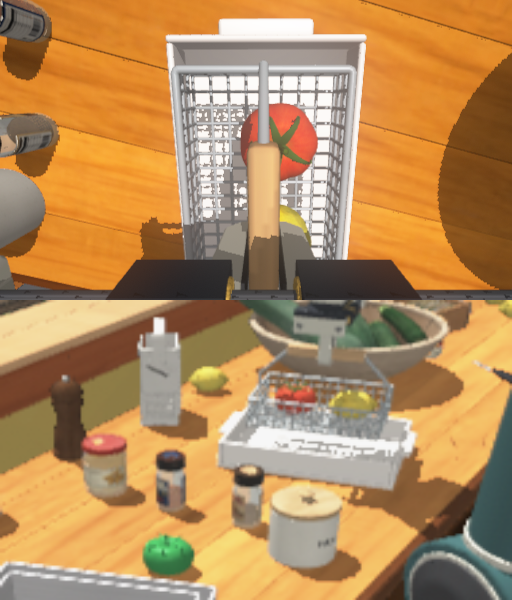

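The basket is level, with floor slope under 0.3°, and parallel to the dish. It is centred to about 2 mm, with the fruit in and the underside about 25 mm above the rim. I'll let it settle, then hand in.

>>> servo_tool(increments=[[[0, -0.001, 0], [0, 0, 0]], [[0, 0, 0], [0, 0, 0]], [[0, 0, 0], [0, 0, 0]], [[0, 0, 0], [0, 0, 0]], [[0, 0, 0], [0, 0, 0]], [[0, 0, 0], [0, 0, 0]], [[0, 0, 0], [0, 0, 0]], [[0, 0, 0], [0, 0, 0]], [[0, 0, 0], [0, 0, 0]], [[0, 0, 0], [0, 0, 0]]])

```text
clock: 17.22
tool_pos: [0.5121, -0.2914, 0.1987]
orientation: [0.791, -0.612, 0.0, -0.0]
ft_force: [0.3, -0.3, -6.0]
gripper_width: 0.169
```

```bash
python3 - <<'E'
from rig import ctrl
o=ctrl.observe(); print(o['clock'],o['tool_pos'],o['ft_force'],abs(o['joint_vel']).max(),o['gripper_width'])
print(ctrl.finish_job())
E
```

```text
17.2167 [ 0.51206639 -0.29139817  0.19865835] [ 0.32902607 -0.29275959 -6.04945777] 0.0007553010378066311 0.16871289531837158
the job is handed in; nothing more can be done
None
```

The job is handed in at 17.2 s. I gripped the basket by its wooden grip, lifted it out of the tins, and carried it over the jars with about 6 cm to spare. The arm is still holding it over the dish.

- **Position:** the last measurements put it centred to about 2 mm and parallel to the dish within about 0.1°. I then shifted it 1 mm towards the dish centre and did not measure it again.
- **Height and level:** the underside is about 25 mm above the rim and the floor slope is under 0.3°. The depth picture gave the floor wires' upper side at 83 mm, and the grip height gave the underside at 80 mm. Those agree.
- **Contents:** both fruits were in the basket in the last picture, and the wrist load was steady at about 6 N.
- **Surroundings:** the pictures on the way showed no sign that the tins, jars or dish had moved. In the last wrist view the dish measured about 2 mm off its first position, which is within the calibration error.

No check failed. The top camera was partly blocked by the arm at the dish, so I used the wrist camera there.

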